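# Open the stuck sample canister

## Task

The wide white sample canister has a stuck twist cap. Grip the cap by the bar on its top, break it loose with a firm counter-clockwise twist seen from above, keep turning the same way until its ears are well clear of the two hooks, without wrenching it past its stop, lift it straight off, and set it down (not drop it) bar upwards on the grey tray. Leave the tall bottle standing where it is.

Things in the scene. Friction and masses are not known exactly. Their poses are not given: they have to be found in the camera images.
- canister: Wide white canister, 84 mm diameter, fixed; origin under its centre, z up. Two grey hooks (29-42 mm from the axis on its +x and -x, tops at 75 mm) hold the cap's ears down. The cap takes 0.4 Nm to break loose, half that after 22 deg, almost none past 32 deg; ears clear from 40 deg, stop at 72 deg (turn 50-68), then it lifts straight off. It does not rise as it turns. A fixed pot stands near.
- cap: Loose grey cap, 70 g. Origin: underside centre, 53 mm above the canister's origin when shut, axes parallel to the canister's; x along its bar, z up. Heights from origin: oblong plug 0-9 mm, disc of 54 mm diameter 9-23 mm with two ears (14 mm wide, out to 35 mm along +x and -x), grip bar 23-47 mm, 46 mm long (x), 14 mm wide (y). Turns counter-clockwise only.
- tray: Shallow dark grey fixed tray, 200 mm (its x) by 220 mm (its y) outside, rim 18 mm high, walls and floor 5 mm thick. Origin: centre of its underside, on the table. Flat and empty apart from paper slips; a cap standing on its floor has its origin 5 mm above the tray's.
- tall_bottle: Bystander: slim white bottle, 58 mm diameter, 126 mm tall, loose, 0.4 kg, with a smaller bar cap that is part of it. Origin: centre of its underside, z up. Canister, bottle and pot stand in a row in any order, at least 0.12 m apart.

How it is judged:
On the way, in this order (a step that is already met when the one before it is completed fails the run):
1. the cap is broken loose and turned at least 35 degrees while still on the canister (angle between the x axis of cap and the x axis of canister, either way round above 0.6 rad and distance between cap and canister below 0.06 m), for 0.1 s.
2. the cap is lifted off the canister, at least 25 mm up (z of cap in the frame of canister above 0.078 m), for 0.1 s.
3. the cap, still in the fingers, is brought down onto the tray (within 15 mm of its floor) (contact force between the fingers and cap above 1 N and z of cap in the frame of tray below 0.02 m and x of cap in the frame of tray between -0.1 and 0.1 m and y of cap in the frame of tray between -0.11 and 0.11 m), for 0.05 s.
At the end, for the whole second after the job is handed in: The cap stands released and at rest on the tray's floor, bar upwards within 10 degrees, its centre within 85 mm (tray x) and 95 mm (tray y) of the tray's centre; the tall bottle stands upright within 30 mm of where it was (x of cap in the frame of tray between -0.085 and 0.085 m and y of cap in the frame of tray between -0.095 and 0.095 m and z of cap in the frame of tray below 0.01 m and angle between each of cap, tall_bottle's own z axis and vertical below 0.17 rad and linear speed of cap below 0.02 m/s and distance of tall_bottle from where it was at the start of the episode below 0.03 m); the robot touches nothing.
It fails at once if the tall bottle is shifted by more than 30 mm or tipped by more than 20 degrees (distance of tall_bottle from where it was at the start of the episode above 0.03 m or angle between tall_bottle's own z axis and vertical above 0.35 rad).
It fails at once if the cap is wrenched against the canister (wrong way, past its stop or up against the hooks) with over 200 N (contact force between cap and canister above 200 N).
It also fails if it takes over 42 s, if anything falls off the work surface, if the arm or the gripper's body presses on something with over 40 N, if the wrist force passes 120 N, or if a joint passes its speed limit or range.

## Robot

A 6-joint arm with a two-finger parallel gripper is mounted at the origin on the work surface. World frame = base frame: x ahead of the robot, y to its left, z up, the work surface at z = 0. Lengths are in m, angles in rad, forces in N, time in s.
With the tool pointing down it reaches from about 0.3 to 0.825 m from the base axis. Payload 5.4 kg.
Tool frame: the origin (TCP) lies between the finger pads; the fingertips stand 19 mm ahead of it and the grasp point (between the pads) is the TCP (bot.tcp_to_tips is the distance from the TCP to the fingertips, in m); z points along the fingers, y is the line along which they close (so a half turn about z gives the same grasp; the last joint's range is limited). The gripper opens to 92 mm and grips with 3 to 60 N. Pads are 20 mm wide; open, the fingers measure 128 mm over their backs; the gripper's body (75 mm by 189 mm) begins 69 mm behind the grasp point.
Start: joints at [0.929, 0.158, 1.597, -0, 1.386, -0.21], TCP at [0.241, 0.522, 0.198] pointing down, gripper open.
Joint ranges: [-2.91, 2.91], [-0.94, 2.29], [0.18, 2.7], [-1.29, 4.43], [0.17, 2.64], [-3, 3]. Speed limits (rad/s): [2.57, 2.57, 3.14, 3.14, 3.14, 3.14].

## Interface

Orientations are given as a unit quaternion [x, y, z, w].
In Python, from station import bot gives the robot as it stands.
- The arm moves only by the tool step_arm, never from a script. Its argument "commands" is a list of rows, each an object of numbers: "fingers": the opening, from 0 (shut) to 1 (fully open); "dx", "dy", "dz": the shift along the tool's x, y, z in units of 30 mm (1.0 is 30 mm); "wx", "wy", "wz": the turn, a rotation vector about the tool's x, y, z in units of 6 degrees (1.0 is 6 degrees). A call has 1 to 10 rows; each row shifts and turns the commanded pose from where the row before left it, along the tool's axes as they then stand; what a row does not reach is not made up. A row lasts 1/8 s, in which the tool goes at most 62.5 mm and 10.7 degrees, less where a joint would pass 70% of its speed; a pose out of reach is approached as far as the arm can. A call is refused whole if a number of a shift passes 1 or a number of a turn 1, either way. A call with a gripper value outside its range is refused whole. The fingers move at their own pace and stop on an object; "squeeze" is the grip in N (left out, the last holds). Time passes only in rows, so rows that do not move let the fingers close. It gives the time, the measured TCP pose, the force, the opening and the grip force at its end, in the units of the state.
- bot.observe(): the state, without advancing time (a new reading comes with each control period).
- bot.get_image(name): name is "scene" or "top"; returns a dict with "frame" (384x512x3 uint8, red, green, blue), "range_z" (384x512 float32, m along the optical axis (not along the pixel's ray), 0 where there is no reading), "fx", "fy", "cx", "cy" (pixels), "world_from_camera" (4x4, takes a point from camera to world coordinates). Camera axes: x right, y up, looking along -z (the intrinsics and any distortion apply to the point x, -y, -z); pixel columns grow to the right and rows downward; lengths in m; the calibration is good to about 2 mm. A picture is of the moment at which its call begins.
- bot.close_job(): hands the job in; it is judged then, once.
The state is a dict: "time_s": time; "qpos": joint angles; "joint_vel": joint speeds; "tau": joint torques, N m; "tcp_pos": TCP position; "ee_rot": TCP orientation; "ft_force": force on the tool from outside, world axes, zero at the start; "ft_torque": the same for the moment, N m; "gripper_width": finger opening in m; "grasp_force": force on a finger pad.
Only numpy, scipy, OpenCV 4.12 (cv2) and the standard library are available. Lean on these libraries where they do the work, as an engineer would, in place of code of your own. Each camera call takes 0.05 s, during which the arm holds its last target. There are 200 camera calls.

## Working session

There is one attempt and no reset: what is moved stays moved. The work goes in short steps, Python scripts to look and compute and a tool call to move; the robot and the scene stay as the last step left them, time stands still between calls to the robot, and variables do not carry over. Pictures are saved under pics/ and viewed, at most 10 in all, crops included, and the job is handed in when it is done.

Besides the shell and the picture viewer there is one more tool, called after "Call:" as name(argument=value, ...), one argument or row to a line, values as JSON. step_arm: Moves the arm, as the interface text tells. Its arguments: {"type":"object","properties":{"commands":{"type":"array"},"squeeze":{"type":"number"}},"required":["commands"]}

```bash
ls; mkdir -p pics; python3 - <<'E'
from station import bot
import cv2,numpy as np
s=bot.observe();print({k:np.round(v,3) for k,v in s.items()})
for n in("scene","top"):
    d=bot.get_image(n);np.savez(f"pics/{n}0.npz",**d)
    cv2.imwrite(f"pics/{n}0.png",d["frame"][:,:,::-1]);print(n,d["fx"],d["fy"],d["cx"],d["cy"],d["world_from_camera"].round(3).tolist(),d.keys())
E
```

```text
pics
{'time_s': np.float64(0.0), 'qpos': array([ 0.929,  0.159,  1.598, -0.   ,  1.386, -0.21 ]), 'joint_vel': array([ 0.001,  0.001, -0.   ,  0.   , -0.   ,  0.   ]), 'tau': array([-1.0000e-03, -3.8555e+01, -3.2211e+01,  7.0000e-02,  3.7000e-02,
       -0.0000e+00]), 'tcp_pos': array([0.24 , 0.522, 0.197]), 'ee_rot': array([ 0.214,  0.977, -0.001, -0.   ]), 'ft_force': array([-0.273,  1.026, -0.501]), 'ft_torque': array([0.052, 0.007, 0.03 ]), 'grasp_force': np.float64(0.0), 'gripper_width': np.float64(0.092)}
scene 399.20227255853825 399.20227255853825 260.42402338221217 186.02278193069606 [[0.055, -0.549, 0.834, 1.202], [0.998, 0.05, -0.032, -0.064], [-0.024, 0.834, 0.551, 0.501], [0.0, 0.0, 0.0, 1.0]] dict_keys(['frame', 'range_z', 'fx', 'fy', 'cx', 'cy', 'world_from_camera'])
top 448.4600652269822 448.4600652269822 250.37991793500504 189.7620697797531 [[-0.001, 0.991, -0.135, 0.401], [-1.0, -0.004, -0.025, -0.04], [-0.025, 0.135, 0.991, 1.027], [0.0, 0.0, 0.0, 1.0]] dict_keys(['frame', 'range_z', 'fx', 'fy', 'cx', 'cy', 'world_from_camera'])
```

View pics/top0.png

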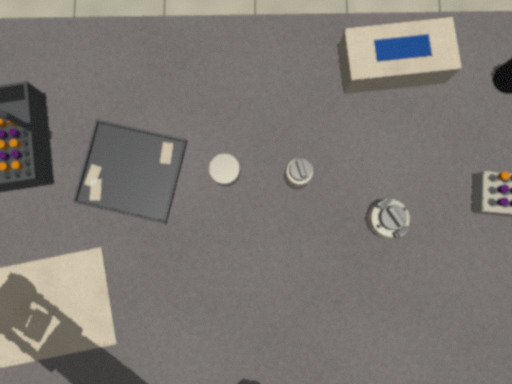

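View pics/scene0.png

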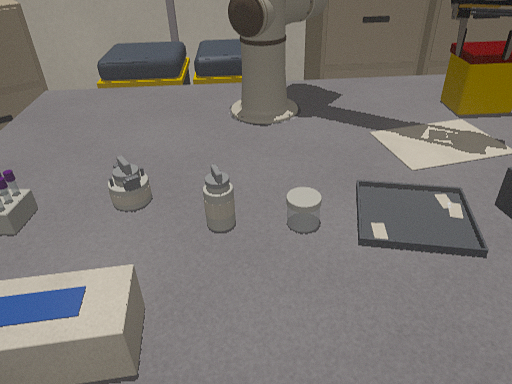

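The top view shows the canister at about (390,218), the bottle at (299,172), the pot at (224,169) and the tray at (131,171). Next I measure heights and the bar direction.

```bash
cat > h.py <<'E'
import numpy as np,cv2
def cloud(d):
    z=d["range_z"];v,u=np.mgrid[:z.shape[0],:z.shape[1]]
    c=np.stack([(u-d["cx"])/d["fx"]*z,-(v-d["cy"])/d["fy"]*z,-z,np.ones_like(z)],-1)
    return (c@d["world_from_camera"].T)[...,:3]
def bar(P,lo,hi,c,r):
    m=(P[...,2]>lo)&(P[...,2]<hi)&(np.hypot(P[...,0]-c[0],P[...,1]-c[1])<r)
    q=P[m][:,:2].astype(np.float32)
    (rc,sz,a)=cv2.minAreaRect(q);w,V=np.linalg.eigh(np.cov(q.T))
    return m.sum(),np.round(q.mean(0),4),np.round(rc,4),np.round(sz,4),np.degrees(np.arctan2(V[1,1],V[0,1])).round(1),np.median(P[m][:,2]).round(4)
E
python3 - <<'E'
from h import *
t=dict(np.load("pics/top0.npz"));s=dict(np.load("pics/scene0.npz"))
Pt,Ps=cloud(t),cloud(s)
for n,(v,u) in dict(can=(218,390),bot=(172,299),pot=(169,224),tray=(171,131)).items():print(n,Pt[v,u].round(3))
c=Pt[218,390][:2]
for n,P in(("top",Pt),("scene",Ps)):
    print(n,"bar",bar(P,.088,.12,c,.06));print(n,"disc",bar(P,.06,.082,c,.06));print(n,"body",bar(P,.03,.06,c,.06))
    print(n,"bottle",bar(P,.02,.14,Pt[172,299][:2],.05),P[(np.hypot(*(P[...,:2]-Pt[172,299][:2]).transpose(2,0,1))<.05)][:,2].max())
# tray by colour
g=t["frame"].astype(int);m=((Pt[...,2]>.008)&(Pt[...,2]<.03)&(np.hypot(*(Pt[...,:2]-Pt[171,131][:2]).transpose(2,0,1))<.17))
q=Pt[m][:,:2].astype(np.float32);r=cv2.minAreaRect(q);print("tray",r,cv2.boxPoints(r).round(3).tolist())
a=cv2.resize(t["frame"][190:245,360:420],None,fx=7,fy=7,interpolation=2)
b=cv2.resize(s["frame"][150:215,100:160],None,fx=6,fy=6,interpolation=2)
h=max(a.shape[0],b.shape[0]);o=np.zeros((h,a.shape[1]+b.shape[1],3),np.uint8);o[:a.shape[0],:a.shape[1]]=a;o[:b.shape[0],a.shape[1]:]=b
cv2.imwrite("pics/c1.png",o[:,:,::-1])
E
```

```text
can [ 0.469 -0.311  0.074]
bot [ 0.562 -0.118  0.111]
pot [0.579 0.042 0.06 ]
tray [0.585 0.264 0.005]
top bar (np.int64(175), array([ 0.4718, -0.3173], dtype=float32), array([ 0.4724, -0.3186]), array([0.0456, 0.0153]), np.float64(-147.0), np.float64(0.0989))
top disc (np.int64(589), array([ 0.471 , -0.3155], dtype=float32), array([ 0.473 , -0.3177]), array([0.0653, 0.0833]), np.float64(-151.3), np.float64(0.0746))
top body (np.int64(512), array([ 0.4673, -0.3057], dtype=float32), array([ 0.4746, -0.3166]), array([0.0799, 0.0845]), np.float64(123.3), np.float64(0.0495))
top bottle (np.int64(664), array([ 0.5636, -0.1181], dtype=float32), array([ 0.5695, -0.1201]), array([0.0562, 0.0568]), np.float64(62.3), np.float64(0.1052)) 0.13052440633516382
scene bar (np.int64(124), array([ 0.4781, -0.3158], dtype=float32), array([ 0.4726, -0.318 ]), array([0.0466, 0.0139]), np.float64(-144.7), np.float64(0.0984))
scene disc (np.int64(477), array([ 0.4868, -0.3133], dtype=float32), array([ 0.4779, -0.3177]), array([0.0758, 0.0644]), np.float64(-135.4), np.float64(0.074))
scene body (np.int64(632), array([ 0.4964, -0.3103], dtype=float32), array([ 0.4808, -0.3152]), array([0.0698, 0.084 ]), np.float64(111.5), np.float64(0.0478))
scene bottle (np.int64(1448), array([ 0.5865, -0.1194], dtype=float32), array([ 0.5754, -0.1198]), array([0.05  , 0.0574]), np.float64(92.7), np.float64(0.0772)) 0.12696575463976856
tray ((0.5863132476806641, 0.2634201943874359), (0.22197984158992767, 0.20040838420391083), 76.92755889892578) [[0.46399998664855957, 0.17800000309944153], [0.6589999794960022, 0.13300000131130219], [0.7089999914169312, 0.3490000069141388], [0.5139999985694885, 0.39399999380111694]]
```

View pics/c1.png

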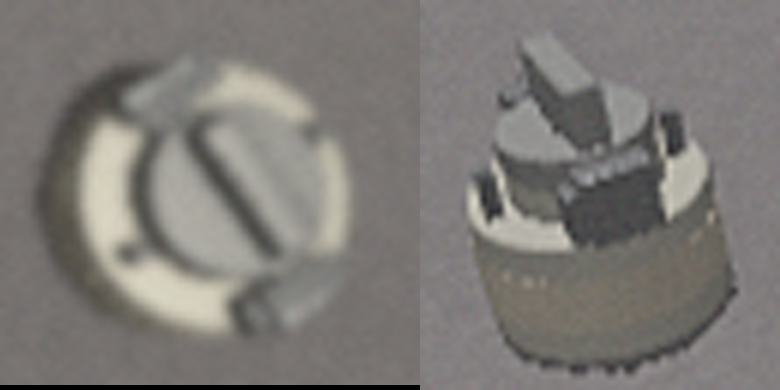

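The crop shows the bar running from upper left to lower right, with the hooks at its ends. Both views put it at centre (0.4725, -0.318), heading about 34°, top at 0.099 m. The tray is at (0.586, 0.263). I'm moving over the canister.

Call:
step_arm(
  commands=[
    {"fingers": 1, "dx": -0.8, "dy": -0.95},
    {"dx": -0.8, "dy": -0.95},
    {"dx": -0.8, "dy": -0.95},
    {"dx": -0.8, "dy": -0.95},
    {"dx": -0.8, "dy": -0.95},
    {"dx": -0.8, "dy": -0.95},
    {"dx": -0.8, "dy": -0.95},
    {"dx": -0.8, "dy": -0.95},
    {"dx": -0.8, "dy": -0.95},
    {"dx": -0.8, "dy": -0.95},
  ],
)

```text
schema error: expected keys fingers, dx, dy, dz, wx, wy, wz
```

Call:
step_arm(
  commands=[
    {"fingers": 1, "dx": -0.8, "dy": -0.95},
    {"dx": -0.8, "dy": -0.95},
    {"dx": -0.8, "dy": -0.95},
    {"dx": -0.8, "dy": -0.95},
    {"dx": -0.8, "dy": -0.95},
    {"dx": -0.8, "dy": -0.95},
    {"dx": -0.8, "dy": -0.95},
    {"dx": -0.8, "dy": -0.95},
    {"dx": -0.8, "dy": -0.95},
    {"dx": -0.8, "dy": -0.95},
  ],
)

```text
schema error: expected keys fingers, dx, dy, dz, wx, wy, wz
```

Call:
step_arm(
  commands=[
    {"dx": -0.8, "dy": -0.95},
    {"dx": -0.8, "dy": -0.95},
    {"dx": -0.8, "dy": -0.95},
    {"wz": 1},
    {"wz": 1},
    {"wz": 1},
    {"wz": 1},
    {"wz": 1},
    {"wz": 1},
    {"wz": 1},
  ],
)

```text
schema error: expected keys fingers, dx, dy, dz, wx, wy, wz
```

Call:
step_arm(
  commands=[
    {"wz": 1},
    {"wz": 1},
    {"wz": 1},
    {"wz": 1},
    {"wz": 1},
    {"wz": 1},
    {"wz": 1},
    {"wz": 1},
    {"wz": 1},
    {"wz": 1},
  ],
)

```text
schema error: expected keys fingers, dx, dy, dz, wx, wy, wz
```

Call:
step_arm(
  commands=[
    {"wz": 1},
    {"wz": 1},
    {"wz": 1},
    {"wz": 0.2},
    {},
  ],
)

```text
schema error: expected keys fingers, dx, dy, dz, wx, wy, wz
```

All keys are needed in every row.

Call:
step_arm(
  commands=[
    {"fingers": 1, "dx": -0.8, "dy": -0.95, "dz": 0, "wx": 0, "wy": 0, "wz": 0},
    {"fingers": 1, "dx": -0.8, "dy": -0.95, "dz": 0, "wx": 0, "wy": 0, "wz": 0},
    {"fingers": 1, "dx": -0.8, "dy": -0.95, "dz": 0, "wx": 0, "wy": 0, "wz": 0},
    {"fingers": 1, "dx": -0.8, "dy": -0.95, "dz": 0, "wx": 0, "wy": 0, "wz": 0},
    {"fingers": 1, "dx": -0.8, "dy": -0.95, "dz": 0, "wx": 0, "wy": 0, "wz": 0},
    {"fingers": 1, "dx": -0.8, "dy": -0.95, "dz": 0, "wx": 0, "wy": 0, "wz": 0},
    {"fingers": 1, "dx": -0.8, "dy": -0.95, "dz": 0, "wx": 0, "wy": 0, "wz": 0},
    {"fingers": 1, "dx": -0.8, "dy": -0.95, "dz": 0, "wx": 0, "wy": 0, "wz": 0},
    {"fingers": 1, "dx": -0.8, "dy": -0.95, "dz": 0, "wx": 0, "wy": 0, "wz": 0},
    {"fingers": 1, "dx": -0.8, "dy": -0.95, "dz": 0, "wx": 0, "wy": 0, "wz": 0},
  ],
)

```text
time_s: 1.35
tcp_pos: [0.3392, 0.1618, 0.1978]
ee_rot: [0.214, 0.977, -0.0, -0.0]
ft_force: [0.2, -0.1, -0.5]
gripper_width: 0.0918
grasp_force: 0.0
```

Call:
step_arm(
  commands=[
    {"fingers": 1, "dx": -0.8, "dy": -0.95, "dz": 0, "wx": 0, "wy": 0, "wz": 0},
    {"fingers": 1, "dx": -0.8, "dy": -0.95, "dz": 0, "wx": 0, "wy": 0, "wz": 0},
    {"fingers": 1, "dx": -0.8, "dy": -0.95, "dz": 0, "wx": 0, "wy": 0, "wz": 0},
    {"fingers": 1, "dx": -0.8, "dy": -0.95, "dz": 0, "wx": 0, "wy": 0, "wz": 0},
    {"fingers": 1, "dx": -0.8, "dy": -0.95, "dz": 0, "wx": 0, "wy": 0, "wz": 0},
    {"fingers": 1, "dx": -0.8, "dy": -0.95, "dz": 0, "wx": 0, "wy": 0, "wz": 0},
    {"fingers": 1, "dx": -0.8, "dy": -0.95, "dz": 0, "wx": 0, "wy": 0, "wz": 0},
    {"fingers": 1, "dx": -0.8, "dy": -0.95, "dz": 0, "wx": 0, "wy": 0, "wz": 0},
    {"fingers": 1, "dx": -0.8, "dy": -0.95, "dz": 0, "wx": 0, "wy": 0, "wz": 0},
    {"fingers": 1, "dx": -0.8, "dy": -0.95, "dz": 0, "wx": 0, "wy": 0, "wz": 0},
  ],
)

```text
time_s: 2.6
tcp_pos: [0.438, -0.1974, 0.1977]
ee_rot: [0.214, 0.977, 0.0, -0.0]
ft_force: [-0.2, 0.9, -0.6]
gripper_width: 0.0919
grasp_force: 0.0
```

Call:
step_arm(
  commands=[
    {"fingers": 1, "dx": -0.8, "dy": -0.95, "dz": 0, "wx": 0, "wy": 0, "wz": 1},
    {"fingers": 1, "dx": 0, "dy": 0, "dz": 0, "wx": 0, "wy": 0, "wz": 1},
    {"fingers": 1, "dx": 0, "dy": 0, "dz": 0, "wx": 0, "wy": 0, "wz": 1},
    {"fingers": 1, "dx": 0, "dy": 0, "dz": 0, "wx": 0, "wy": 0, "wz": 1},
    {"fingers": 1, "dx": 0, "dy": 0, "dz": 0, "wx": 0, "wy": 0, "wz": 1},
    {"fingers": 1, "dx": 0, "dy": 0, "dz": 0, "wx": 0, "wy": 0, "wz": 1},
    {"fingers": 1, "dx": 0, "dy": 0, "dz": 0, "wx": 0, "wy": 0, "wz": 1},
    {"fingers": 1, "dx": 0, "dy": 0, "dz": 0, "wx": 0, "wy": 0, "wz": 1},
    {"fingers": 1, "dx": 0, "dy": 0, "dz": 0, "wx": 0, "wy": 0, "wz": 1},
    {"fingers": 1, "dx": 0, "dy": 0, "dz": 0, "wx": 0, "wy": 0, "wz": 1},
  ],
)

```text
time_s: 3.85
tcp_pos: [0.4476, -0.232, 0.1976]
ee_rot: [0.675, 0.738, -0.0, -0.001]
ft_force: [0.3, 0.2, -0.7]
gripper_width: 0.0917
grasp_force: 0.0
```

Call:
step_arm(
  commands=[
    {"fingers": 1, "dx": 0, "dy": 0, "dz": 0, "wx": 0, "wy": 0, "wz": 1},
    {"fingers": 1, "dx": 0, "dy": 0, "dz": 0, "wx": 0, "wy": 0, "wz": 1},
    {"fingers": 1, "dx": 0, "dy": 0, "dz": 0, "wx": 0, "wy": 0, "wz": 1},
    {"fingers": 1, "dx": 0, "dy": 0, "dz": 0, "wx": 0, "wy": 0, "wz": 1},
    {"fingers": 1, "dx": 0, "dy": 0, "dz": 0, "wx": 0, "wy": 0, "wz": 1},
    {"fingers": 1, "dx": 0, "dy": 0, "dz": 0, "wx": 0, "wy": 0, "wz": 1},
    {"fingers": 1, "dx": 0, "dy": 0, "dz": 0, "wx": 0, "wy": 0, "wz": 1},
    {"fingers": 1, "dx": 0, "dy": 0, "dz": 0, "wx": 0, "wy": 0, "wz": 1},
    {"fingers": 1, "dx": 0, "dy": 0, "dz": 0, "wx": 0, "wy": 0, "wz": 1},
    {"fingers": 1, "dx": 0, "dy": 0, "dz": 0, "wx": 0, "wy": 0, "wz": 1},
  ],
)

```text
time_s: 5.1
tcp_pos: [0.4476, -0.232, 0.1976]
ee_rot: [0.954, 0.301, -0.0, -0.0]
ft_force: [0.2, -0.3, -0.5]
gripper_width: 0.092
grasp_force: 0.0
```

```bash
cat >> h.py <<'E'
from scipy.spatial.transform import Rotation as R
def rel(s,p,head):
    "target p and heading (deg, of tool x, mod 180) -> move in tool axes/units (shift first, then wz)"
    M=R.from_quat(s["ee_rot"]).as_matrix();h=np.degrees(np.arctan2(M[1,0],M[0,0]))
    return "heading %.1f"%h,"d",(M.T@(np.array(p)-s["tcp_pos"])/.03).round(2),"wz %.2f"%(-((head-h+90)%180-90)/6),"tilt",M[:,2].round(4)
E
python3 -c "
from h import *
from station import bot
s=bot.observe();print(s['tcp_pos'].round(4),s['qpos'].round(3),s['time_s'],rel(s,[.4725,-.318,.0985],34))"
```

```text
[ 0.4476 -0.232   0.1976] [-0.718 -0.026  1.792 -0.     1.377  0.241] 5.1 ('heading 35.1', 'd', array([-0.97,  2.83,  3.3 ]), 'wz 0.18', 'tilt', array([-8.e-04,  7.e-04, -1.e+00]))
```

Call:
step_arm(
  commands=[
    {"fingers": 1, "dx": -0.33, "dy": 0.94, "dz": 0, "wx": 0, "wy": 0, "wz": 0.18},
    {"fingers": 1, "dx": -0.32, "dy": 0.94, "dz": 0, "wx": 0, "wy": 0, "wz": 0},
    {"fingers": 1, "dx": -0.32, "dy": 0.95, "dz": 0, "wx": 0, "wy": 0, "wz": 0},
    {"fingers": 1, "dx": 0, "dy": 0, "dz": 0.9, "wx": 0, "wy": 0, "wz": 0},
    {"fingers": 1, "dx": 0, "dy": 0, "dz": 0.9, "wx": 0, "wy": 0, "wz": 0},
    {"fingers": 1, "dx": 0, "dy": 0, "dz": 0.6, "wx": 0, "wy": 0, "wz": 0},
    {"fingers": 1, "dx": 0, "dy": 0, "dz": 0.4, "wx": 0, "wy": 0, "wz": 0},
    {"fingers": 1, "dx": 0, "dy": 0, "dz": 0.3, "wx": 0, "wy": 0, "wz": 0},
    {"fingers": 1, "dx": 0, "dy": 0, "dz": 0.2, "wx": 0, "wy": 0, "wz": 0},
    {"fingers": 1, "dx": 0, "dy": 0, "dz": 0, "wx": 0, "wy": 0, "wz": 0},
  ],
)

```text
time_s: 6.35
tcp_pos: [0.4721, -0.3187, 0.0991]
ee_rot: [0.956, 0.294, -0.0, -0.0]
ft_force: [1.1, 0.3, -1.0]
gripper_width: 0.0916
grasp_force: 0.0
```

```bash
python3 -c "
from h import *
from station import bot
s=bot.observe();print(s['tcp_pos'].round(4),s['ft_force'].round(1),s['time_s'],rel(s,[.4725,-.318,.0985],34))
t=bot.get_image('top');c=bot.get_image('scene')
for n,d in(('t',t),('s',c)):
  P=cloud(d); print(bar(P,.09,.105,(.4725,-.318),.028))
o=cv2.resize(c['frame'][100:230,60:190],None,fx=4,fy=4,interpolation=2);cv2.imwrite('pics/d1.png',o[:,:,::-1])"
```

```text
[ 0.4721 -0.3187  0.0991] [ 1.1  0.3 -1. ] 6.35 ('heading 34.2', 'd', array([ 0.02, -0.01,  0.02]), 'wz 0.03', 'tilt', array([-1.e-04,  0.e+00, -1.e+00]))
(np.int64(22), array([ 0.4884, -0.3066], dtype=float32), array([ 0.489 , -0.3073]), array([0.0053, 0.0132]), np.float64(125.1), np.float64(0.0984))
(np.int64(111), array([ 0.4771, -0.3162], dtype=float32), array([ 0.4727, -0.3181]), array([0.0467, 0.0139]), np.float64(-145.6), np.float64(0.0988))
```

View pics/d1.png

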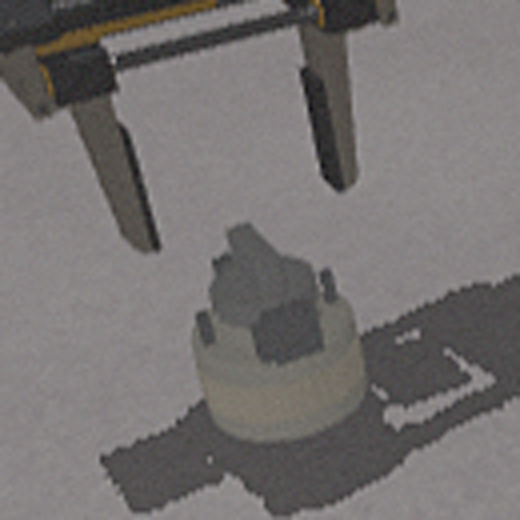

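The fingers straddle the bar, but they look higher than I expected. I'll check the fingertip positions by range.

```bash
python3 -c "
from h import *
from station import bot
s=bot.observe();print(s['tcp_pos'],s['time_s'],bot.tcp_to_tips)
d=bot.get_image('scene');P=cloud(d)
M=R.from_quat(s['ee_rot']).as_matrix()
for k in(-1,1):
  w=s['tcp_pos']+M@[0,k*.05,.019];c=np.linalg.inv(d['world_from_camera'])@np.r_[w,1]
  print('expected tip',w.round(3),'px',d['cx']-d['fx']*c[0]/c[2],d['cy']+d['fy']*c[1]/c[2])
for v,u in((158,96),(145,145),(143,144),(150,93),(168,125)):print((u,v),P[v,u].round(3))
o=cv2.resize(d['frame'][100:230,60:190],None,fx=4,fy=4,interpolation=2);cv2.imwrite('pics/d2.png',o[:,:,::-1])"
```

```text
[ 0.47239814 -0.31903402  0.09968693] 6.45 0.019
expected tip [ 0.444 -0.278  0.081] px 146.35573022568772 160.6142856553415
expected tip [ 0.501 -0.36   0.081] px 100.00370976048484 176.30870379533437
(96, 158) [ 0.508 -0.355  0.127]
(145, 145) [ 0.453 -0.271  0.122]
(144, 143) [ 0.454 -0.272  0.128]
(93, 150) [ 0.51  -0.355  0.146]
(125, 168) [ 0.491 -0.31   0.092]
```

View pics/d2.png

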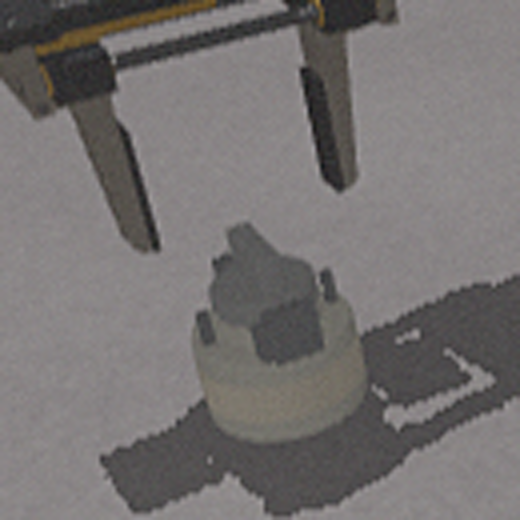

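```bash
python3 -c "
from h import *
from station import bot
s=bot.observe();print(s['qpos'].round(4),s['gripper_width'])
M=R.from_quat(s['ee_rot']).as_matrix()
for n in('scene','top'):
  P=cloud(bot.get_image(n));L=(P-s['tcp_pos'])@M   # tool coords
  for sg in(-1,1):
    m=(L[...,1]*sg>.035)&(L[...,1]*sg<.075)&(abs(L[...,0])<.03)&(P[...,2]>.06)&(P[...,2]<.3)
    q=L[m]; print(n,sg,m.sum())
    for a in np.arange(-.12,.02,.015):
      k=(q[:,2]>=a)&(q[:,2]<a+.015)
      if k.sum()>3: print('  z %.3f n%d'%(a,k.sum()),'y',q[k,1].min().round(3),q[k,1].max().round(3),'x',q[k,0].min().round(3),q[k,0].max().round(3))
    if len(q): print('  tip z',np.sort(q[:,2])[-5:].round(4))
"
```

```text
[-0.8059  0.2391  1.7064  0.      1.1949  0.1683] 0.0920973507692995
scene -1 932
  z -0.120 n80 y -0.072 -0.035 x -0.028 0.03
  z -0.105 n71 y -0.072 -0.05 x -0.011 0.017
  z -0.090 n80 y -0.065 -0.047 x -0.011 0.015
  z -0.075 n82 y -0.064 -0.047 x -0.011 0.013
  z -0.060 n71 y -0.062 -0.046 x -0.011 0.012
  z -0.045 n63 y -0.062 -0.047 x -0.01 0.012
  z -0.030 n55 y -0.059 -0.047 x -0.011 0.013
  tip z [0.0325 0.0332 0.0365 0.0368 0.0385]
scene 1 906
  z -0.120 n35 y 0.036 0.075 x -0.021 0.03
  z -0.105 n60 y 0.049 0.074 x -0.006 0.017
  z -0.090 n82 y 0.045 0.064 x -0.008 0.014
  z -0.075 n81 y 0.045 0.062 x -0.01 0.013
  z -0.060 n74 y 0.045 0.061 x -0.009 0.012
  z -0.045 n66 y 0.045 0.06 x -0.006 0.012
  z -0.030 n47 y 0.045 0.058 x -0.005 0.012
  tip z [-0.0173 -0.0172 -0.0158 -0.0149  0.0323]
top -1 213
  z -0.120 n4 y -0.045 -0.036 x 0.024 0.027
  tip z [-0.1206 -0.12   -0.12   -0.1199 -0.1195]
top 1 0
```

By range the tips stand about 35 mm above where the reported TCP puts them, and the gripper's body shows the same offset. The lateral position agrees. I trust the cameras, since the bar top and tray floor read correctly, so I descend part of the way and re-measure.

Call:
step_arm(
  commands=[
    {"fingers": 1, "dx": 0, "dy": 0, "dz": 0.3, "wx": 0, "wy": 0, "wz": 0},
    {"fingers": 1, "dx": 0, "dy": 0, "dz": 0.3, "wx": 0, "wy": 0, "wz": 0},
    {"fingers": 1, "dx": 0, "dy": 0, "dz": 0.2, "wx": 0, "wy": 0, "wz": 0},
    {"fingers": 1, "dx": 0, "dy": 0, "dz": 0, "wx": 0, "wy": 0, "wz": 0},
  ],
)

```text
time_s: 7.1
tcp_pos: [0.4716, -0.3182, 0.0741]
ee_rot: [0.956, 0.294, -0.0, -0.001]
ft_force: [0.0, 0.3, -0.2]
gripper_width: 0.0922
grasp_force: 0.0
```

```bash
cat > tips.py <<'E'
from h import *
from station import bot
s=bot.observe();M=R.from_quat(s['ee_rot']).as_matrix()
print(s['time_s'],s['tcp_pos'].round(4),s['ft_force'].round(1),s['ft_torque'].round(2),s['gripper_width'].round(4),s['grasp_force'].round(1))
d=bot.get_image('scene');P=cloud(d);L=(P-s['tcp_pos'])@M
for sg in(-1,1):
    m=(L[...,1]*sg>.042)&(L[...,1]*sg<.07)&(abs(L[...,0])<.02)&(L[...,2]>-.06)&(L[...,2]<.025)&(P[...,2]>.07)
    q=L[m];print(sg,'tip tool z',np.sort(q[:,2])[-6:].round(4),'world z',np.sort(P[m][:,2])[:6].round(4),'inner y',np.percentile(abs(q[:,1]),2).round(4),'x',q[:,0].min().round(3),q[:,0].max().round(3))
E
python3 tips.py
```

```text
Traceback (most recent call last):
  File "tips.py", line 4, in <module>
    print(s['time_s'],s['tcp_pos'].round(4),s['ft_force'].round(1),s['ft_torque'].round(2),s['gripper_width'].round(4),s['grasp_force'].round(1))
                                                                                           ^^^^^^^^^^^^^^^^^^^^^^^^
AttributeError: 'float' object has no attribute 'round'
```

```bash
sed -i "s/s\['gripper_width'\].round(4),s\['grasp_force'\].round(1)/s['gripper_width'],s['grasp_force']/" tips.py; python3 tips.py
```

```text
7.1 [ 0.4716 -0.3182  0.0741] [ 0.   0.3 -0.2] [-0.08  0.1  -0.02] 0.09220580359521244 0.0
-1 tip tool z [-0.0176 -0.0171 -0.0171 -0.0157 -0.0156 -0.0155] world z [0.0897 0.0899 0.0899 0.0913 0.0913 0.0918] inner y 0.0465 x -0.01 0.014
1 tip tool z [-0.0189 -0.0188 -0.0184 -0.018  -0.0178 -0.0177] world z [0.0918 0.0918 0.092  0.0925 0.0929 0.093 ] inner y 0.0452 x -0.007 0.013
```

Call:
step_arm(
  commands=[
    {"fingers": 1, "dx": 0, "dy": 0, "dz": 0.32, "wx": 0, "wy": 0, "wz": 0},
    {"fingers": 0, "dx": 0, "dy": 0, "dz": 0, "wx": 0, "wy": 0, "wz": 0},
    {"fingers": 0, "dx": 0, "dy": 0, "dz": 0, "wx": 0, "wy": 0, "wz": 0},
    {"fingers": 0, "dx": 0, "dy": 0, "dz": 0, "wx": 0, "wy": 0, "wz": 0},
    {"fingers": 0, "dx": 0, "dy": 0, "dz": 0, "wx": 0, "wy": 0, "wz": 0},
    {"fingers": 0, "dx": 0, "dy": 0, "dz": 0, "wx": 0, "wy": 0, "wz": 0},
    {"fingers": 0, "dx": 0, "dy": 0, "dz": 0, "wx": 0, "wy": 0, "wz": 0},
  ],
  squeeze=55,
)

```text
time_s: 8.02
tcp_pos: [0.4721, -0.3187, 0.0656]
ee_rot: [0.956, 0.294, 0.0, 0.0]
ft_force: [0.2, -0.0, -0.3]
gripper_width: 0.0339
grasp_force: 0.0
```

```bash
python3 -c "
from h import *
from station import bot
s=bot.observe();print(s['ft_force'].round(1),s['ft_torque'].round(2),s['qpos'].round(3),rel(s,[.4725,-.318,.064],34))
d=bot.get_image('scene');np.savez('pics/g.npz',**d)
o=cv2.resize(d['frame'][100:230,60:190],None,fx=4,fy=4,interpolation=2);cv2.imwrite('pics/d3.png',o[:,:,::-1])"
```

```text
[ 0.2 -0.  -0.3] [-0.04  0.14 -0.04] [-0.806  0.283  1.728 -0.     1.131  0.168] ('heading 34.2', 'd', array([ 0.02, -0.01,  0.05]), 'wz 0.03', 'tilt', array([ 0.e+00, -1.e-04, -1.e+00]))
```

View pics/d3.png

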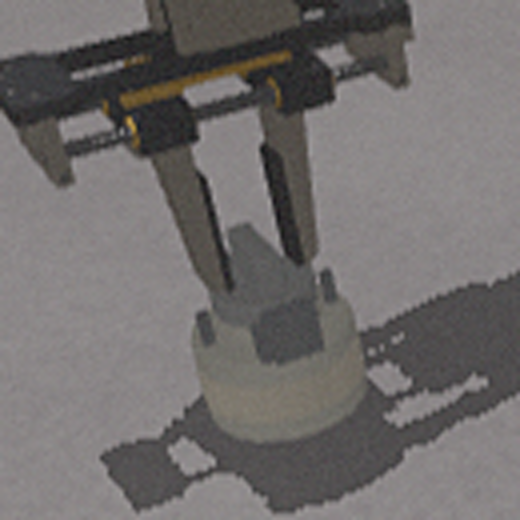

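The fingers, half closed at 34 mm, are centred on either side of the bar with the tips just above the disc. I keep closing.

Call:
step_arm(
  commands=[
    {"fingers": 0, "dx": 0, "dy": 0, "dz": 0, "wx": 0, "wy": 0, "wz": 0},
    {"fingers": 0, "dx": 0, "dy": 0, "dz": 0, "wx": 0, "wy": 0, "wz": 0},
    {"fingers": 0, "dx": 0, "dy": 0, "dz": 0, "wx": 0, "wy": 0, "wz": 0},
    {"fingers": 0, "dx": 0, "dy": 0, "dz": 0, "wx": 0, "wy": 0, "wz": 0},
  ],
)

```text
time_s: 8.57
tcp_pos: [0.4721, -0.3188, 0.0655]
ee_rot: [0.956, 0.294, 0.0, 0.0]
ft_force: [-0.2, 0.0, -0.3]
gripper_width: 0.0134
grasp_force: 55.0
```

Call:
step_arm(
  commands=[
    {"fingers": 0, "dx": 0, "dy": 0, "dz": 0, "wx": 0, "wy": 0, "wz": -0.7},
    {"fingers": 0, "dx": 0, "dy": 0, "dz": 0, "wx": 0, "wy": 0, "wz": -0.7},
    {"fingers": 0, "dx": 0, "dy": 0, "dz": 0, "wx": 0, "wy": 0, "wz": -0.7},
    {"fingers": 0, "dx": 0, "dy": 0, "dz": 0, "wx": 0, "wy": 0, "wz": -0.7},
    {"fingers": 0, "dx": 0, "dy": 0, "dz": 0, "wx": 0, "wy": 0, "wz": -0.7},
  ],
)

```text
time_s: 9.2
tcp_pos: [0.472, -0.3186, 0.0655]
ee_rot: [0.886, 0.464, 0.0, -0.0]
ft_force: [-1.0, -0.1, -0.0]
gripper_width: 0.0137
grasp_force: 55.0
```

```bash
cat > chk.py <<'E'
from h import *
from station import bot
s=bot.observe();print(s['time_s'],s['tcp_pos'].round(4),s['ft_force'].round(1),s['ft_torque'].round(2),s['gripper_width'],s['grasp_force'],rel(s,[.4725,-.318,.064],94))
for n in('scene','top'):
  P=cloud(bot.get_image(n));print(n,bar(P,.092,.102,(.4725,-.318),.03))
E
python3 chk.py
```

```text
9.2 [ 0.472  -0.3186  0.0655] [-1.  -0.1 -0. ] [-0.06  0.19 -0.44] 0.013733427838971982 54.99212622642517 ('heading 55.2', 'd', array([0.03, 0.  , 0.05]), 'wz -6.46', 'tilt', array([-1.e-04,  4.e-04, -1.e+00]))
scene (np.int64(123), array([ 0.4799, -0.3116], dtype=float32), array([ 0.4759, -0.3119]), array([0.0307, 0.043 ]), np.float64(131.2), np.float64(0.0982))
top (np.int64(18), array([ 0.4836, -0.3013], dtype=float32), array([ 0.484 , -0.3016]), array([0.0051, 0.0136]), np.float64(144.2), np.float64(0.0976))
```

Call:
step_arm(
  commands=[
    {"fingers": 0, "dx": 0, "dy": 0, "dz": 0, "wx": 0, "wy": 0, "wz": -0.7},
    {"fingers": 0, "dx": 0, "dy": 0, "dz": 0, "wx": 0, "wy": 0, "wz": -0.7},
    {"fingers": 0, "dx": 0, "dy": 0, "dz": 0, "wx": 0, "wy": 0, "wz": -0.7},
    {"fingers": 0, "dx": 0, "dy": 0, "dz": 0, "wx": 0, "wy": 0, "wz": -0.7},
    {"fingers": 0, "dx": 0, "dy": 0, "dz": 0, "wx": 0, "wy": 0, "wz": -0.7},
    {"fingers": 0, "dx": 0, "dy": 0, "dz": 0, "wx": 0, "wy": 0, "wz": -0.7},
    {"fingers": 0, "dx": 0, "dy": 0, "dz": 0, "wx": 0, "wy": 0, "wz": -0.7},
    {"fingers": 0, "dx": 0, "dy": 0, "dz": 0, "wx": 0, "wy": 0, "wz": -0.7},
    {"fingers": 0, "dx": 0, "dy": 0, "dz": 0, "wx": 0, "wy": 0, "wz": -0.7},
    {"fingers": 0, "dx": 0, "dy": 0, "dz": 0, "wx": 0, "wy": 0, "wz": 0},
  ],
)

```text
time_s: 10.55
tcp_pos: [0.4721, -0.3186, 0.0655]
ee_rot: [0.689, 0.725, 0.0, -0.0]
ft_force: [0.4, 0.1, -0.3]
gripper_width: 0.0138
grasp_force: 55.0
```

```bash
python3 chk.py
```

```text
10.55 [ 0.4721 -0.3186  0.0655] [ 0.4  0.1 -0.3] [-0.11  0.07  0.01] 0.013792321925664057 54.98466074466705 ('heading 92.9', 'd', array([0.02, 0.02, 0.05]), 'wz -0.19', 'tilt', array([-1.e-04,  1.e-04, -1.e+00]))
scene (np.int64(124), array([ 0.4807, -0.3136], dtype=float32), array([ 0.4767, -0.3159]), array([0.037 , 0.0413]), np.float64(108.8), np.float64(0.0973))
top (np.int64(38), array([ 0.477 , -0.3026], dtype=float32), array([ 0.4787, -0.3044]), array([0.0112, 0.026 ]), np.float64(141.6), np.float64(0.0987))
```

Turned 58.7° with the holding torque gone to zero, so I lift.

Call:
step_arm(
  commands=[
    {"fingers": 0, "dx": 0, "dy": 0, "dz": -0.2, "wx": 0, "wy": 0, "wz": 0},
    {"fingers": 0, "dx": 0, "dy": 0, "dz": -0.3, "wx": 0, "wy": 0, "wz": 0},
    {"fingers": 0, "dx": 0, "dy": 0, "dz": -0.5, "wx": 0, "wy": 0, "wz": 0},
    {"fingers": 0, "dx": 0, "dy": 0, "dz": -0.5, "wx": 0, "wy": 0, "wz": 0},
    {"fingers": 0, "dx": 0, "dy": 0, "dz": -0.6, "wx": 0, "wy": 0, "wz": 0},
    {"fingers": 0, "dx": 0, "dy": 0, "dz": -0.7, "wx": 0, "wy": 0, "wz": 0},
    {"fingers": 0, "dx": 0, "dy": 0, "dz": -0.7, "wx": 0, "wy": 0, "wz": 0},
    {"fingers": 0, "dx": 0, "dy": 0, "dz": -0.6, "wx": 0, "wy": 0, "wz": 0},
    {"fingers": 0, "dx": 0, "dy": 0, "dz": 0, "wx": 0, "wy": 0, "wz": 0},
  ],
)

```text
time_s: 11.78
tcp_pos: [0.473, -0.3196, 0.1907]
ee_rot: [0.688, 0.725, -0.0, 0.002]
ft_force: [0.3, 0.2, -0.9]
gripper_width: 0.0136
grasp_force: 55.0
```

```bash
python3 -c "
from h import *
from station import bot
s=bot.observe();print(s['tcp_pos'],s['ft_force'].round(1),s['qpos'].round(3),rel(s,[.586,.263,.188],93))
d=bot.get_image('scene');P=cloud(d)
o=cv2.resize(d['frame'][60:240,30:270],None,fx=3,fy=3,interpolation=2);cv2.imwrite('pics/e1.png',o[:,:,::-1])"
```

```text
[ 0.4729657  -0.3196291   0.19074719] [ 0.3  0.2 -0.9] [-0.806  0.15   1.621 -0.     1.367 -0.858] ('heading 93.0', 'd', array([19.2 ,  4.77,  0.05]), 'wz -0.00', 'tilt', array([ 0.0027, -0.0028, -1.    ]))
```

View pics/e1.png

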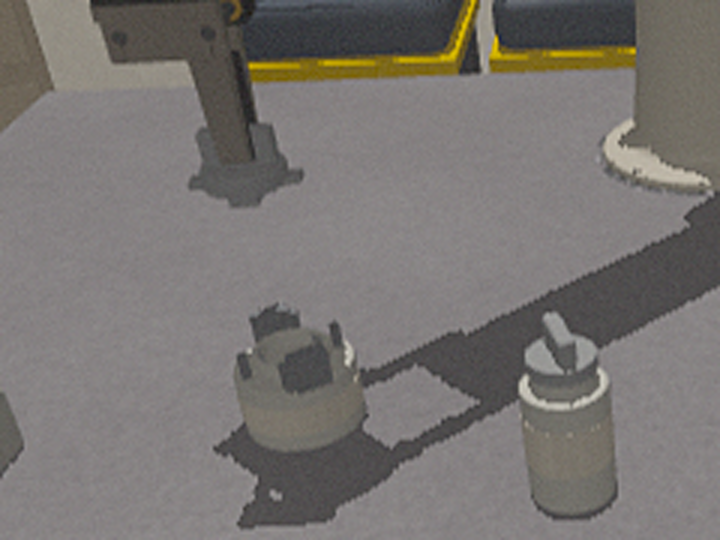

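The cap is held level and clear of the hooks, and the bottle is undisturbed. I carry it to the tray.

Call:
step_arm(
  commands=[
    {"fingers": 0, "dx": 0.5, "dy": 0.12, "dz": 0, "wx": 0, "wy": 0, "wz": 0},
    {"fingers": 0, "dx": 0.96, "dy": 0.24, "dz": 0, "wx": 0, "wy": 0, "wz": 0},
    {"fingers": 0, "dx": 0.96, "dy": 0.24, "dz": 0, "wx": 0, "wy": 0, "wz": 0},
    {"fingers": 0, "dx": 0.96, "dy": 0.24, "dz": 0, "wx": 0, "wy": 0, "wz": 0},
    {"fingers": 0, "dx": 0.96, "dy": 0.24, "dz": 0, "wx": 0, "wy": 0, "wz": 0},
    {"fingers": 0, "dx": 0.96, "dy": 0.24, "dz": 0, "wx": 0, "wy": 0, "wz": 0},
    {"fingers": 0, "dx": 0.96, "dy": 0.24, "dz": 0, "wx": 0, "wy": 0, "wz": 0},
    {"fingers": 0, "dx": 0.96, "dy": 0.24, "dz": 0, "wx": 0, "wy": 0, "wz": 0},
    {"fingers": 0, "dx": 0.96, "dy": 0.24, "dz": 0, "wx": 0, "wy": 0, "wz": 0},
    {"fingers": 0, "dx": 0.96, "dy": 0.24, "dz": 0, "wx": 0, "wy": 0, "wz": 0},
  ],
)

```text
time_s: 13.08
tcp_pos: [0.5252, -0.0392, 0.1873]
ee_rot: [0.688, 0.725, -0.0, -0.001]
ft_force: [0.4, -0.3, -0.9]
gripper_width: 0.0134
grasp_force: 55.0
```

Call:
step_arm(
  commands=[
    {"fingers": 0, "dx": 0.96, "dy": 0.24, "dz": 0, "wx": 0, "wy": 0, "wz": 0},
    {"fingers": 0, "dx": 0.96, "dy": 0.24, "dz": 0, "wx": 0, "wy": 0, "wz": 0},
    {"fingers": 0, "dx": 0.96, "dy": 0.24, "dz": 0, "wx": 0, "wy": 0, "wz": 0},
    {"fingers": 0, "dx": 0.96, "dy": 0.24, "dz": 0, "wx": 0, "wy": 0, "wz": 0},
    {"fingers": 0, "dx": 0.96, "dy": 0.24, "dz": 0, "wx": 0, "wy": 0, "wz": 0},
    {"fingers": 0, "dx": 0.96, "dy": 0.24, "dz": 0, "wx": 0, "wy": 0, "wz": 0},
    {"fingers": 0, "dx": 0.96, "dy": 0.24, "dz": 0, "wx": 0, "wy": 0, "wz": 0},
    {"fingers": 0, "dx": 0.96, "dy": 0.24, "dz": 0, "wx": 0, "wy": 0, "wz": 0},
    {"fingers": 0, "dx": 0.96, "dy": 0.24, "dz": 0, "wx": 0, "wy": 0, "wz": 0},
    {"fingers": 0, "dx": 0.96, "dy": 0.24, "dz": 0, "wx": 0, "wy": 0, "wz": 0},
  ],
)

```text
time_s: 14.32
tcp_pos: [0.5817, 0.2517, 0.1871]
ee_rot: [0.688, 0.725, -0.001, -0.001]
ft_force: [-0.3, -0.1, -1.1]
gripper_width: 0.0134
grasp_force: 55.0
```

Call:
step_arm(
  commands=[
    {"fingers": 0, "dx": 0.5, "dy": 0.12, "dz": 0, "wx": 0, "wy": 0, "wz": 0},
    {"fingers": 0, "dx": 0, "dy": 0, "dz": 0.9, "wx": 0, "wy": 0, "wz": 0},
    {"fingers": 0, "dx": 0, "dy": 0, "dz": 0.9, "wx": 0, "wy": 0, "wz": 0},
    {"fingers": 0, "dx": 0, "dy": 0, "dz": 0.9, "wx": 0, "wy": 0, "wz": 0},
    {"fingers": 0, "dx": 0, "dy": 0, "dz": 0.9, "wx": 0, "wy": 0, "wz": 0},
    {"fingers": 0, "dx": 0, "dy": 0, "dz": 0.5, "wx": 0, "wy": 0, "wz": 0},
    {"fingers": 0, "dx": 0, "dy": 0, "dz": 0, "wx": 0, "wy": 0, "wz": 0},
  ],
)

```text
time_s: 15.2
tcp_pos: [0.5846, 0.2649, 0.0641]
ee_rot: [0.689, 0.725, -0.001, -0.001]
ft_force: [0.7, 0.4, -0.4]
gripper_width: 0.0137
grasp_force: 55.0
```

```bash
cat > low.py <<'E'
from h import *
from station import bot
s=bot.observe();p=s['tcp_pos'];print(s['time_s'],p.round(4),s['ft_force'].round(1),s['gripper_width'],s['grasp_force'])
M=R.from_quat(s['ee_rot']).as_matrix();print('tilt',M[:,2].round(4))
d=bot.get_image('scene');P=cloud(d)
m=(np.hypot(P[...,0]-p[0],P[...,1]-p[1])<.05)&(P[...,2]>.009)&(P[...,2]<p[2]+.1)
z=np.sort(P[m][:,2]);print('cap lowest',z[:8].round(4))
o=cv2.resize(d['frame'][80:280,310:510],None,fx=3,fy=3,interpolation=2);cv2.imwrite('pics/low.png',o[:,:,::-1])
E
python3 low.py
```

```text
15.2 [0.5846 0.2649 0.0641] [ 0.7  0.4 -0.4] 0.01371696554757128 54.98295485973358
tilt [-3.e-03 -8.e-04 -1.e+00]
cap lowest [0.052  0.052  0.052  0.0523 0.0524 0.0525 0.0525 0.0528]
```

View pics/low.png

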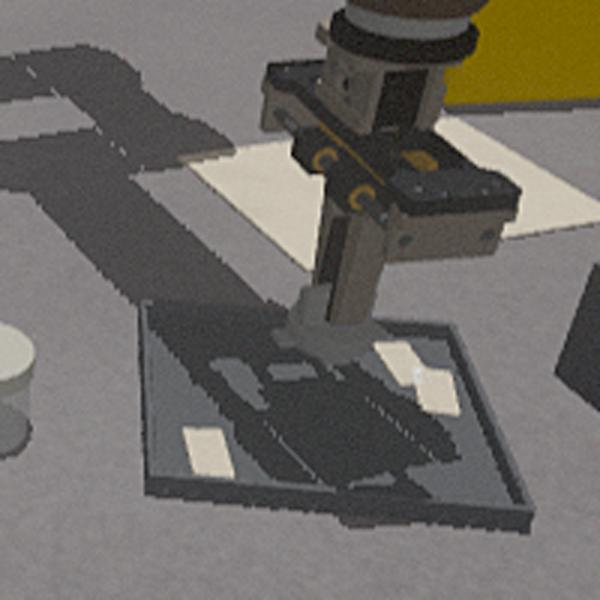

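The cap hangs over the middle of the tray, its underside at about 0.052 m, so there are about 47 mm to go. I take most of it fast, then creep.

Call:
step_arm(
  commands=[
    {"fingers": 0, "dx": 0, "dy": 0, "dz": 0.5, "wx": 0, "wy": 0, "wz": 0},
    {"fingers": 0, "dx": 0, "dy": 0, "dz": 0.4, "wx": 0, "wy": 0, "wz": 0},
    {"fingers": 0, "dx": 0, "dy": 0, "dz": 0.3, "wx": 0, "wy": 0, "wz": 0},
    {"fingers": 0, "dx": 0, "dy": 0, "dz": 0.16, "wx": 0, "wy": 0, "wz": 0},
    {"fingers": 0, "dx": 0, "dy": 0, "dz": 0.05, "wx": 0, "wy": 0, "wz": 0},
    {"fingers": 0, "dx": 0, "dy": 0, "dz": 0.04, "wx": 0, "wy": 0, "wz": 0},
    {"fingers": 0, "dx": 0, "dy": 0, "dz": 0, "wx": 0, "wy": 0, "wz": 0},
  ],
)

```text
time_s: 16.12
tcp_pos: [0.5861, 0.2653, 0.0223]
ee_rot: [0.688, 0.725, 0.0, 0.0]
ft_force: [-0.4, 0.4, -0.4]
gripper_width: 0.0139
grasp_force: 55.0
```

```bash
python3 low.py
```

```text
16.125 [0.5861 0.2653 0.0223] [-0.4  0.4 -0.4] 0.013870236676788408 54.98294770717621
tilt [ 5.e-04  1.e-04 -1.e+00]
cap lowest [0.0094 0.0104 0.0105 0.0105 0.0106 0.0107 0.0108 0.0111]
```

Call:
step_arm(
  commands=[
    {"fingers": 0, "dx": 0, "dy": 0, "dz": 0.05, "wx": 0, "wy": 0, "wz": 0},
    {"fingers": 0, "dx": 0, "dy": 0, "dz": 0.04, "wx": 0, "wy": 0, "wz": 0},
    {"fingers": 0, "dx": 0, "dy": 0, "dz": 0.03, "wx": 0, "wy": 0, "wz": 0},
    {"fingers": 0, "dx": 0, "dy": 0, "dz": 0, "wx": 0, "wy": 0, "wz": 0},
    {"fingers": 0, "dx": 0, "dy": 0, "dz": 0, "wx": 0, "wy": 0, "wz": 0},
  ],
)

```text
time_s: 16.8
tcp_pos: [0.5859, 0.2652, 0.0184]
ee_rot: [0.688, 0.725, -0.0, 0.0]
ft_force: [0.6, -0.2, -1.5]
gripper_width: 0.0136
grasp_force: 55.0
```

Call:
step_arm(
  commands=[
    {"fingers": 0, "dx": 0, "dy": 0, "dz": 0.03, "wx": 0, "wy": 0, "wz": 0},
    {"fingers": 0, "dx": 0, "dy": 0, "dz": 0, "wx": 0, "wy": 0, "wz": 0},
  ],
)

```text
time_s: 17.05
tcp_pos: [0.5859, 0.2652, 0.0175]
ee_rot: [0.688, 0.725, 0.0, 0.0]
ft_force: [0.1, 1.5, -0.5]
gripper_width: 0.0133
grasp_force: 55.0
```

Call:
step_arm(
  commands=[
    {"fingers": 0, "dx": 0, "dy": 0, "dz": 0.03, "wx": 0, "wy": 0, "wz": 0},
    {"fingers": 0, "dx": 0, "dy": 0, "dz": 0, "wx": 0, "wy": 0, "wz": 0},
  ],
)

```text
time_s: 17.3
tcp_pos: [0.586, 0.2652, 0.0175]
ee_rot: [0.688, 0.725, -0.0, 0.0]
ft_force: [-2.1, -0.2, 4.6]
gripper_width: 0.0136
grasp_force: 55.0
```

Upward force of 4.6 N and no further descent: the cap is on the floor. I release gently and retreat upward.

Call:
step_arm(
  commands=[
    {"fingers": 0.3, "dx": 0, "dy": 0, "dz": 0, "wx": 0, "wy": 0, "wz": 0},
    {"fingers": 0.4, "dx": 0, "dy": 0, "dz": 0, "wx": 0, "wy": 0, "wz": 0},
    {"fingers": 0.5, "dx": 0, "dy": 0, "dz": 0, "wx": 0, "wy": 0, "wz": 0},
    {"fingers": 0.5, "dx": 0, "dy": 0, "dz": 0, "wx": 0, "wy": 0, "wz": 0},
    {"fingers": 0.5, "dx": 0, "dy": 0, "dz": 0, "wx": 0, "wy": 0, "wz": 0},
    {"fingers": 0.5, "dx": 0, "dy": 0, "dz": -0.2, "wx": 0, "wy": 0, "wz": 0},
    {"fingers": 0.5, "dx": 0, "dy": 0, "dz": -0.8, "wx": 0, "wy": 0, "wz": 0},
    {"fingers": 0.5, "dx": 0, "dy": 0, "dz": -1, "wx": 0, "wy": 0, "wz": 0},
    {"fingers": 0.5, "dx": 0, "dy": 0, "dz": -1, "wx": 0, "wy": 0, "wz": 0},
    {"fingers": 0.5, "dx": 0, "dy": 0, "dz": 0, "wx": 0, "wy": 0, "wz": 0},
  ],
)

```text
time_s: 18.55
tcp_pos: [0.5882, 0.2658, 0.1101]
ee_rot: [0.688, 0.725, 0.003, 0.002]
ft_force: [0.6, -0.4, -0.7]
gripper_width: 0.0461
grasp_force: 0.0
```

```bash
python3 low.py; python3 -c "
from h import *
from station import bot
P=cloud(bot.get_image('scene'))
print('bar',bar(P,.042,.062,(.586,.265),.045),'disc',bar(P,.022,.034,(.586,.265),.05),'bottle',bar(P,.02,.14,(.562,-.118),.05))"
```

```text
18.55 [0.5882 0.2658 0.1101] [ 0.6 -0.4 -0.7] 0.04605515642871542 0.0
tilt [ 0.0065  0.0016 -1.    ]
cap lowest [0.0131 0.0133 0.0134 0.0137 0.0138 0.0138 0.0138 0.0139]
bar (np.int64(180), array([0.5896, 0.2631], dtype=float32), array([0.5872, 0.2647]), array([0.0149, 0.0464]), np.float64(91.8), np.float64(0.0503)) disc (np.int64(278), array([0.5984, 0.2612], dtype=float32), array([0.5938, 0.261 ]), array([0.0529, 0.0395]), np.float64(77.4), np.float64(0.0273)) bottle (np.int64(1452), array([ 0.5864, -0.1195], dtype=float32), array([ 0.5732, -0.1208]), array([0.0558, 0.0536]), np.float64(92.3), np.float64(0.0772))
```

View pics/low.png

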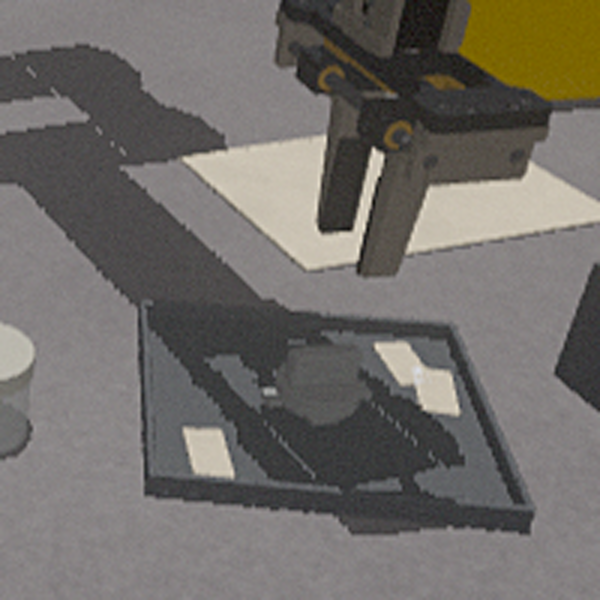

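The cap stands bar upwards in the middle of the tray (bar top 0.050 m, level). The gripper is clear and the bottle hasn't moved, so I'm handing in.

```bash
python3 -c "
from station import bot
print(bot.close_job())"
```

```text
the job is handed in; nothing more can be done
None
```

The job is handed in at about 18.6 s, though no verdict came back: I turned the cap about 59° and lifted it off, and it now stands bar upwards near the tray's centre with the bottle where it was.

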